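Find the full slide box by weight and show it to the reader

TASK

Two slide boxes that look alike lie singly on the worktop: one is full of slides, the other is empty. Lift the left-hand one and then the right-hand one a few centimetres off the worktop to feel which is heavier, then put the lighter one squarely on top of the little pile of empty boxes, edges in line, without shifting the pile. Last, pick up the heavier one and finish while still holding it, level and still, about 10 cm over the middle of the code reader's window; leave the timer, the dish and the mouse alone.

Things in the scene. Friction and masses are not known exactly. Their poses are not given: they have to be found in the camera images.
- box_a_centre (a point): centre (half-way up) of the left-hand of two closed grey hinged-lid slide boxes that look exactly alike and lie singly on the worktop: 97 mm long (its own y), 35 mm wide (its own x, the way to grip it), 33 mm high, flat top, lid fixed shut. Either may be the full, heavier one: the full one weighs 0.23 to 0.36 kg, the empty one under 0.1 kg; only lifting tells. Its z is up. A basket 86 mm high stands beyond the boxes, from x = 0.64 m on
- box_b_centre (a point): centre (half-way up) of the right-hand of two closed grey hinged-lid slide boxes that look exactly alike and lie singly on the worktop: 97 mm long (its own y), 35 mm wide (its own x, the way to grip it), 33 mm high, flat top, lid fixed shut. Either may be the full, heavier one: the full one weighs 0.23 to 0.36 kg, the empty one under 0.1 kg; only lifting tells. Its z is up. A basket 86 mm high stands beyond the boxes, from x = 0.64 m on
- pile_top_centre (a point): centre (half-way up) of the upper of two more boxes of the same kind and size (97 x 35 x 33 mm, long along its own y, z up), empty (0.08 kg each), loose, that stand one squarely on the other: the pile of empties, 66 mm high. This point is 16.5 mm below the pile's flat top. Behind the pile stands a fixed monitor: its screen (up to 0.29 m high) fills y = -0.08 to 0.32 from x = 0.57 m on, and its flat foot begins at x = 0.47 m; pass it on the robot's side
- pile_low_centre (a point): centre of the lower box of the pile, 16.5 mm above the worktop
- reader_window (a point): centre of the upward-facing glass window (66 x 84 mm) of the flat grey desk-top code reader (104 mm along its own x, 124 mm along its own y), which is fixed; the window lies 32 mm above the worktop
- timer: white bench timer, 62 x 68 x 20 mm, loose, not to be moved; origin at the centre of its underside
- petri_dish: closed round petri dish, 60 mm across, 15 mm high, loose, not to be moved; origin at the centre of its underside
- mouse: black computer mouse, 105 x 65 x 38 mm, loose, not to be moved; origin at the centre of its underside

How it is judged:
On the way, in this order (a step that is already met when the one before it is completed fails the run):
1. the left-hand box has been lifted clear of the worktop in the fingers (height (world z) of box_a_centre above 0.0315 m and contact force between box_a and the fingers above 0.5 N), for 0.1 s.
2. then the right-hand box has been lifted clear of the worktop in the fingers (height (world z) of box_b_centre above 0.0315 m and contact force between box_b and the fingers above 0.5 N), for 0.1 s.
3. the lighter box, which presses on the pile with under 1.6 N, has been let go squarely on the pile (((x of box_a_centre in the frame of pile_top_centre between -0.008 and 0.008 m and y of box_a_centre in the frame of pile_top_centre between -0.01 and 0.01 m and z of box_a_centre in the frame of pile_top_centre between 0.029 and 0.037 m and angle between the y axis of box_a_centre and the y axis of pile_top_centre, either way round below 0.13 rad and angle between box_a_centre's own z axis and vertical below 0.08 rad and distance of pile_low_centre from where it was at the start of the episode below 0.02 m and distance of pile_top_centre from where it was at the start of the episode below 0.025 m and contact force between box_a and the fingers below 0.05 N and contact force between box_a and pile_top below 1.6 N and linear speed of box_a below 0.02 m/s) or (x of box_b_centre in the frame of pile_top_centre between -0.008 and 0.008 m and y of box_b_centre in the frame of pile_top_centre between -0.01 and 0.01 m and z of box_b_centre in the frame of pile_top_centre between 0.029 and 0.037 m and angle between the y axis of box_b_centre and the y axis of pile_top_centre, either way round below 0.13 rad and angle between box_b_centre's own z axis and vertical below 0.08 rad and distance of pile_low_centre from where it was at the start of the episode below 0.02 m and distance of pile_top_centre from where it was at the start of the episode below 0.025 m and contact force between box_b and the fingers below 0.05 N and contact force between box_b and pile_top below 1.6 N and linear speed of box_b below 0.02 m/s))), for 0.3 s.
At the end, for the whole second after the job is handed in: lighter box let go on the pile (within 8 mm across, 10 mm along, 0.13 rad of the upper box, level), pile shifted under 20 mm below, 25 mm above; heavier box held by the fingers only, centre within 30 mm sideways of the window centre, 60 to 150 mm above it, level within 0.15 rad, still (((x of box_b_centre in the frame of pile_top_centre between -0.008 and 0.008 m and y of box_b_centre in the frame of pile_top_centre between -0.01 and 0.01 m and z of box_b_centre in the frame of pile_top_centre between 0.029 and 0.037 m and angle between the y axis of box_b_centre and the y axis of pile_top_centre, either way round below 0.13 rad and angle between box_b_centre's own z axis and vertical below 0.08 rad and distance of pile_low_centre from where it was at the start of the episode below 0.02 m and distance of pile_top_centre from where it was at the start of the episode below 0.025 m and contact force between box_b and the fingers below 0.05 N and contact force between box_b and pile_top below 1.6 N and linear speed of each of box_b, box_a below 0.02 m/s and horizontal distance between box_a_centre and reader_window below 0.03 m and height (world z) of box_a_centre between 0.092 and 0.182 m and angle between box_a_centre's own z axis and vertical below 0.15 rad and angular speed of box_a below 0.2 rad/s and contact force between box_a and the fingers above 1 N and contact force between box_a and reader below 0.05 N and contact force between box_a and box_b below 0.05 N) or (x of box_a_centre in the frame of pile_top_centre between -0.008 and 0.008 m and y of box_a_centre in the frame of pile_top_centre between -0.01 and 0.01 m and z of box_a_centre in the frame of pile_top_centre between 0.029 and 0.037 m and angle between the y axis of box_a_centre and the y axis of pile_top_centre, either way round below 0.13 rad and angle between box_a_centre's own z axis and vertical below 0.08 rad and distance of pile_low_centre from where it was at the start of the episode below 0.02 m and distance of pile_top_centre from where it was at the start of the episode below 0.025 m and contact force between box_a and the fingers below 0.05 N and contact force between box_a and pile_top below 1.6 N and linear speed of each of box_a, box_b below 0.02 m/s and horizontal distance between box_b_centre and reader_window below 0.03 m and height (world z) of box_b_centre between 0.092 and 0.182 m and angle between box_b_centre's own z axis and vertical below 0.15 rad and angular speed of box_b below 0.2 rad/s and contact force between box_b and the fingers above 1 N and contact force between box_b and reader below 0.05 N and contact force between box_b and box_a below 0.05 N))); the arm keeps its last pose, push and grip.
It fails at once if the timer is shifted by more than 25 mm (distance of timer from where it was at the start of the episode above 0.025 m).
It fails at once if the petri dish is shifted by more than 25 mm (distance of petri_dish from where it was at the start of the episode above 0.025 m).
It fails at once if the mouse is shifted by more than 25 mm (distance of mouse from where it was at the start of the episode above 0.025 m).
It also fails if it takes over 72 s, if anything falls off the work surface, if the arm or the gripper's body presses on something with over 40 N, if the wrist force passes 120 N, or if a joint passes its speed limit or range.

ROBOT

A 6-joint arm with a two-finger parallel gripper is mounted at the origin on a cart in front of the work surface, level with it; the furniture and walls round the work are solid. World frame = base frame: x ahead of the robot, y to its left, z up, the work surface at z = 0. Lengths are in m, angles in rad, forces in N, time in s.
With the tool pointing down it reaches from about 0.275 to 0.825 m from the base axis. Payload 5.2 kg.
Tool frame: the origin (TCP) lies on the mounting face of the last link; the fingertips stand 186 mm ahead of it and the grasp point (between the pads) lies 167 mm ahead of it (manip.tip_extent is the distance from the TCP to the fingertips, in m); z points along the fingers, x is the direction in which the jaws open and shut, and the axes are right-handed (so a half turn about z gives the same grasp; the last joint's range is limited). The gripper opens to 93 mm and grips with 3 to 60 N. Pads are 15 mm wide; open, the fingers measure 128 mm over their backs; the gripper's body (75 mm by 188 mm) begins 65 mm behind the grasp point.
Start: joints at [0.935, 0.259, 1.535, -0, 1.348, -0.203], TCP at [0.231, 0.499, 0.405] pointing down, gripper open.
Joint ranges: [-3.14, 3.14], [-0.91, 2.08], [0.19, 2.58], [-1.22, 4.36], [0.22, 2.71], [-3.12, 3.12]. Speed limits (rad/s): [2.57, 2.57, 3.14, 3.14, 3.14, 3.14].

INTERFACE

Orientations are given as a unit quaternion [x, y, z, w].
In Python, from rig import manip gives the robot as it stands. The module is installed in compiled form; this text tells all that it offers.
- The arm moves only by the shell command python3 -m pendant 'ROWS' [FORCE]. ROWS is JSON, a list of rows, each a list of 3 entries, a list of its own where there are three numbers: the shift along the world's x, y, z in cm, then the turn, a rotation vector about the world's x, y, z in degrees, then the opening, from 0 (shut) to 1 (fully open). In form: [[[x, y, z], [rx, ry, rz], gripper], ...]. A call has 1 to 12 rows; each row is the pose to reach, as a shift and turn from the pose measured when the call began; what a row does not reach only later rows make up. A row lasts 1/12 s, in which the tool goes at most 41.7 mm and 7.16 degrees, less where a joint would pass 70% of its speed; a pose out of reach is approached as far as the arm can. A call with a gripper value outside its range is refused whole. The fingers move at their own pace and stop on an object; FORCE is the grip in N (left out, the last holds). Time passes only in rows, so rows that repeat a pose let the fingers close. It gives the time, the measured TCP pose, the force and the opening at its end, in the units of the state.
- manip.observe(): the state, without advancing time (a new reading comes with each control period).
- manip.grab_frame(name): name is "side" or "top"; returns (picture, depth): 480x640x3 uint8, red, green, blue; 480x640 float32, m along the optical axis (not along the pixel's ray), 0 where there is no reading.
- manip.camera_info(name): a dict with "K" (3x3 intrinsics, pixels), "extrinsics" (4x4, takes a point from world to camera coordinates). Camera axes: x right, y down, z forward; pixel columns grow to the right and rows downward; lengths in m; the calibration is good to about 2 mm. A picture is of the moment at which its call begins. camera_info takes no time and is no camera call.
- manip.close_job(): hands the job in, once; it reports no verdict.
The state is a dict: "clock": time; "qpos": joint angles; "qvel": joint speeds; "effort": joint torques, N m; "ee_pos": TCP position; "orientation": TCP orientation; "wrist_force": force on the tool from outside, world axes, zero at the start; "ft_torque": the same for the moment, N m; "opening": opening from 0.0 (shut) to 1.0 (fully open).
Only numpy, scipy, OpenCV 4.12 (cv2) and the standard library are available. Lean on these libraries where they do the work, as an engineer would, in place of code of your own. Each camera call takes 0.05 s, during which the arm holds its last target.

## Working session

There is one attempt and no reset: what is moved stays moved. The work goes in short steps, Python scripts to look and compute and a shell command to move; the robot and the scene stay as the last step left them, time stands still between calls to the robot, and variables do not carry over. Pictures are saved under pics/ and viewed, and the job is handed in when it is done.

```bash
mkdir -p pics; python3 - <<'E'
from rig import manip
import cv2, numpy as np
print(manip.observe())
for n in ("top","side"):
    p,d=manip.grab_frame(n); cv2.imwrite(f"pics/{n}0.png",p[:,:,::-1]); np.savez(f"pics/{n}0.npz",p=p,d=d)
    print(n,manip.camera_info(n))
E
```

```text
{'clock': 0.0, 'qpos': array([ 9.35232639e-01,  2.59348072e-01,  1.53609980e+00, -3.72408535e-05,
        1.34798234e+00, -2.02789087e-01]), 'qvel': array([ 0.00073052,  0.00112414, -0.00031775,  0.00037561, -0.00062148,
        0.00106284]), 'effort': array([-1.76936039e-03, -4.37299597e+01, -2.84001178e+01,  7.18124444e-02,
        4.12262650e-02, -1.29576570e-04]), 'ee_pos': array([0.2305122 , 0.4991233 , 0.40390796]), 'orientation': array([ 8.42431751e-01,  5.38802283e-01, -8.51348017e-04,  3.45957297e-04]), 'wrist_force': array([-0.01283399, -0.14010898, -0.36664436]), 'ft_torque': array([ 0.0149353 ,  0.00171028, -0.01753941]), 'opening': 1.000038028372453}
top {'K': array([[457.28494051,   0.        , 316.37403643],
       [  0.        , 457.28494051, 236.64746206],
       [  0.        ,   0.        ,   1.        ]]), 'extrinsics': array([[ 0.02859292, -0.99922038,  0.0272226 , -0.10382973],
       [-0.98082928, -0.03329756, -0.1920031 ,  0.50590329],
       [ 0.19275986, -0.0212108 , -0.98101669,  0.95369474],
       [ 0.        ,  0.        ,  0.        ,  1.        ]])}
side {'K': array([[470.51792226,   0.        , 319.32701963],
       [  0.        , 470.51792226, 243.45268483],
       [  0.        ,   0.        ,   1.        ]]), 'extrinsics': array([[ 0.80034985, -0.59948348, -0.00772455, -0.46881224],
       [-0.31367005, -0.40772043, -0.85754018,  0.18148272],
       [ 0.51093172,  0.68875511, -0.514359  ,  1.07773531],
       [ 0.        ,  0.        ,  0.        ,  1.        ]])}
```

View pics/top0.png

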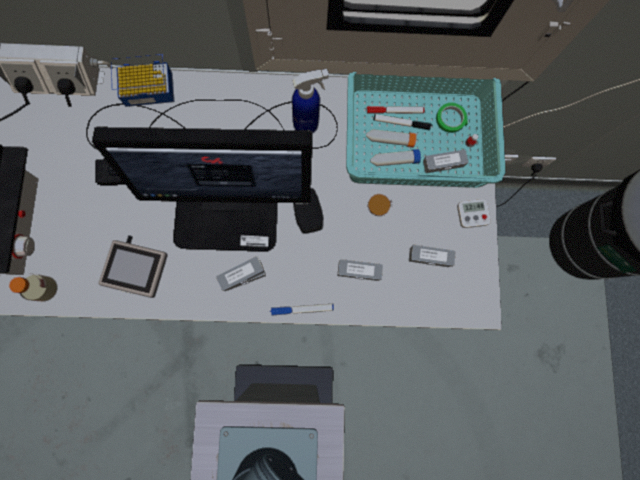

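View pics/side0.png

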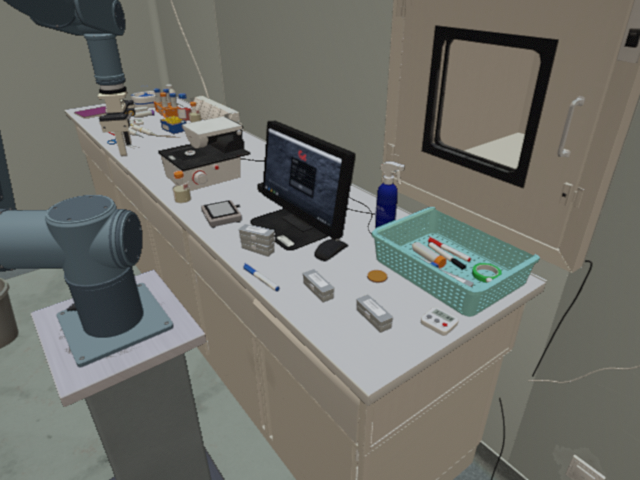

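The top view shows the pile at (241,273), the left-hand box (a) at (360,270), the right-hand box (b) at (432,256), and the reader at (132,267). The mouse is at (309,211), the dish at (379,205) and the timer at (473,213). I'll measure these next.

```bash
cat > h.py <<'E'
import numpy as np, cv2
from rig import manip
def world(n,d):
    c=manip.camera_info(n);K=c["K"];E=c["extrinsics"]
    v,u=np.mgrid[0:480,0:640]
    pc=np.stack([(u-K[0,2])/K[0,0]*d,(v-K[1,2])/K[1,1]*d,d],-1)
    return (pc-E[:3,3])@E[:3,:3]
def rays(n,uv,z):
    c=manip.camera_info(n);K=c["K"];E=c["extrinsics"];R=E[:3,:3];o=-R.T@E[:3,3]
    uv=np.atleast_2d(uv).astype(float)
    dr=np.c_[(uv[:,0]-K[0,2])/K[0,0],(uv[:,1]-K[1,2])/K[1,1],np.ones(len(uv))]@R
    return o+dr*((z-o[2])/dr[:,2])[:,None]
def rect(P):
    (c,s,a)=cv2.minAreaRect(P[:,:2].astype(np.float32)*1000)
    if s[0]<s[1]: a+=90; s=s[::-1]
    a=(a+90)%180-90   # long-axis yaw
    return np.round(c,1),np.round(s,1),round(a,1)
E
python3 - <<'E'
from h import *
def run(n,box,zl,zh,label):
    f=np.load(f"pics/{n}0.npz");W=world(n,f["d"]);x0,y0,x1,y1=box
    m=np.zeros((480,640),bool);m[y0:y1,x0:x1]=True
    m&=(f["d"]>0)&(W[...,2]>zl)&(W[...,2]<zh)
    k,lab,st,_=cv2.connectedComponentsWithStats(m.astype(np.uint8))
    if k<2: print(label,"none");return
    i=1+st[1:,4].argmax();q=W[lab==i]
    vu=np.argwhere(lab==i); print(n,label,rect(q),"mean",(q.mean(0)*1000).round(1),"zmed",round(np.median(q[:,2])*1000,1),st[i])
T="top"
run(T,(325,250,395,290),.027,.045,"a")
run(T,(400,235,465,275),.027,.045,"b")
run(T,(205,250,275,300),.058,.08,"pile")
run(T,(90,230,175,305),.022,.045,"reader")
run(T,(90,230,175,305),.008,.045,"reader all")
run(T,(285,180,330,240),.008,.06,"mouse")
run(T,(360,190,395,222),.006,.06,"dish")
run(T,(450,195,495,235),.008,.06,"timer")
S="side"
run(S,(295,260,345,305),.027,.045,"a")
run(S,(350,285,400,335),.027,.045,"b")
run(S,(230,215,285,260),.058,.08,"pile")
run(S,(195,190,250,230),.02,.045,"reader")
for n in (T,S):
    f=np.load(f"pics/{n}0.npz")
    W=world(n,f["d"]); p=f["d"]
    b=(270,315,330,325) if n==T else (290,300,300,320)
    print(n,"table z",np.median(W[b[1]:b[3],b[0]:b[2],2]))
p=np.load("pics/top0.npz")["p"][:,:,::-1]
cv2.imwrite("pics/crop0.png",cv2.resize(p[195:310,90:290],None,fx=4,fy=4,interpolation=cv2.INTER_CUBIC))
E
```

```text
top a (array([ 442.7, -187.2]), array([96.8, 35. ]), 84.8) mean [ 442.5 -186.9   33.5] zmed 33.5 [338 259  45  21 697]
top b (array([ 480.2, -350.2]), array([97.7, 36.4]), 83.6) mean [ 479.5 -349.3   33.5] zmed 33.5 [411 245  45  21 688]
top pile (array([421.6,  73. ]), array([96.5, 36.7]), -61.5) mean [421.4  73.1  66.4] zmed 66.5 [216 256  48  35 775]
top reader (array([432.8, 313.2]), array([124.2, 109.6]), 78.2) mean [428.9 311.5  31.8] zmed 32.1 [  99  240   67   58 2673]
top reader all (array([438.3, 311.7]), array([124.3, 122.8]), 78.9) mean [429.3 310.2  31.2] zmed 32.0 [  99  235   69   63 2798]
top mouse (array([572.3, -69.4]), array([94.6, 76.3]), 32.1) mean [566.6 -68.4  30. ] zmed 30.3 [285 188  39  45 953]
top dish (array([ 599.9, -232.1]), array([49.2, 49. ]), -27.1) mean [ 599.6 -233.2    7.7] zmed 7.5 [368 194  24  22 207]
top timer (array([ 585.2, -453.1]), array([69.4, 62.8]), -81.3) mean [ 584.  -451.7   16.4] zmed 16.5 [458 199  33  29 767]
side a (array([ 441.2, -187.1]), array([99.3, 36.2]), 85.2) mean [ 439.6 -191.2   33.5] zmed 33.8 [303 269  32  26 386]
side b (array([ 478.7, -349.3]), array([99.3, 37.5]), 83.9) mean [ 476.7 -353.2   33.4] zmed 33.7 [357 295  36  30 490]
side pile (array([421. ,  73.1]), array([99. , 40.6]), -61.0) mean [419.1  68.7  65.7] zmed 66.6 [239 224  35  15 312]
side reader (array([429.2, 310.1]), array([125.2, 111.1]), 76.1) mean [422.7 301.7  31.7] zmed 32.9 [201 200  41  24 673]
top table z -7.64649075038404e-05
side table z 0.0009588251515548256
```

View pics/crop0.png

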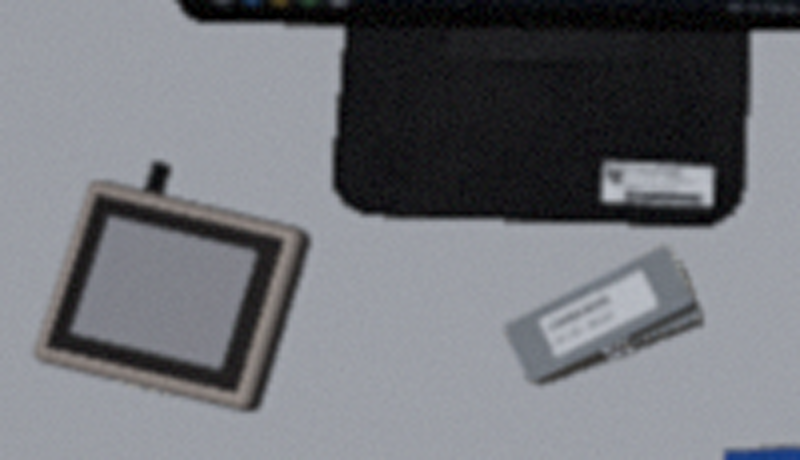

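```bash
python3 - <<'E'
from h import *
c=np.array([(105,220),(250,258),(222,368),(70,335)])/4+[90,195]
P=rays("top",c,.032);print(P.round(4),P.mean(0),[np.linalg.norm(P[i]-P[i-1]).round(4) for i in range(4)])
E
python3 -m pendant '[[[1,-2,0],[0,0,-4],1],[[2,-5,0],[0,0,-9],1],[[3,-8.5,0],[0,0,-15],1],[[4,-12,0],[0,0,-21],1],[[5,-15.5,0],[0,0,-27],1],[[6,-19,0],[0,0,-33],1],[[7,-22.5,0],[0,0,-39],1],[[8,-26,0],[0,0,-45],1],[[9,-29.5,0],[0,0,-51],1],[[10,-33,0],[0,0,-57],1],[[11,-36,0],[0,0,-63],1],[[12,-38,0],[0,0,-69],1]]' 20
```

```text
[[0.4677 0.3505 0.032 ]
 [0.4493 0.2696 0.032 ]
 [0.3888 0.2788 0.032 ]
 [0.4041 0.3622 0.032 ]] [0.42745103 0.31528796 0.032     ] [np.float64(0.0647), np.float64(0.083), np.float64(0.0612), np.float64(0.0848)]
clock: 1.1
ee_pos: [0.3504, 0.1168, 0.4039]
orientation: [0.999, -0.036, -0.001, 0.0]
wrist_force: [1.4, 0.0, -0.3]
opening: 1.004
```

```bash
python3 -m pendant '[[[1,-3,0],[0,0,-1],1],[[2,-6.5,0],[0,0,-1],1],[[3,-10,0],[0,0,-1],1],[[4,-13.5,0],[0,0,-1],1],[[5,-17,0],[0,0,-1],1],[[6,-20.5,0],[0,0,-1],1],[[7,-24,-2],[0,0,-1],1],[[8,-27,-4],[0,0,-1],1],[[9,-29.5,-7],[0,0,-1],1],[[9.2,-30.4,-10],[0,0,-1],1],[[9.2,-30.4,-12],[0,0,-1],1],[[9.2,-30.4,-12],[0,0,-1],1]]'; python3 - <<'E'
from h import *
p,d=manip.grab_frame("side"); cv2.imwrite("pics/s1.png",p[:,:,::-1]); print(manip.observe()["ee_pos"],manip.observe()["orientation"])
E
```

```text
clock: 2.1
ee_pos: [0.4408, -0.187, 0.2794]
orientation: [0.999, -0.046, -0.005, -0.002]
wrist_force: [-0.3, 0.2, -1.0]
opening: 1.002
[ 0.44144671 -0.18689004  0.28170492] [ 0.99895285 -0.04558907 -0.00349473 -0.00161936]
```

View pics/s1.png

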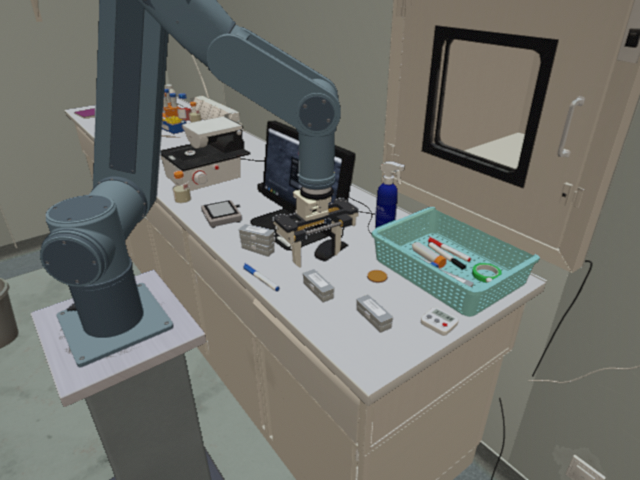

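The jaws are open across box a's short side and straight above it, at about (318,285). I'll descend and grip.

```bash
python3 -m pendant '[[[0.1,0,-2.5],[0,0,0],1],[[0.1,0,-5],[0,0,0],1],[[0.1,0,-7.5],[0,0,0],1],[[0.1,0,-9],[0,0,0],1],[[0.1,0,-9.1],[0,0,0],1],[[0.1,0,-9.1],[0,0,0],1],[[0.1,0,-9.1],[0,0,0],0.3],[[0.1,0,-9.1],[0,0,0],0.2],[[0.1,0,-9.1],[0,0,0],0.2],[[0.1,0,-9.1],[0,0,0],0.2],[[0.1,0,-9.1],[0,0,0],0.2],[[0.1,0,-9.1],[0,0,0],0.2]]' 25; python3 -c "
from rig import manip;o=manip.observe();print(o['ee_pos'],o['orientation'],o['wrist_force'],o['opening'])"
```

```text
clock: 3.15
ee_pos: [0.4425, -0.187, 0.1911]
orientation: [0.999, -0.046, -0.003, -0.001]
wrist_force: [0.3, -0.4, 0.6]
opening: 0.617
[ 0.44251854 -0.18696576  0.19108482] [ 0.99895327 -0.04560621 -0.00322318 -0.00143321] [ 0.34127223 -0.3693729   0.55455144] 0.6174011072539358
```

```bash
python3 -m pendant '[[[0,0,0],[0,0,0],0.2],[[0,0,0],[0,0,0],0.2],[[0,0,0],[0,0,0],0.2],[[0,0,0],[0,0,0],0.2],[[0,0,0],[0,0,0],0.2],[[0,0,0],[0,0,0],0.2],[[0,0,0],[0,0,0],0.2],[[0,0,0],[0,0,0],0.2]]' 25; python3 -c "
from rig import manip;o=manip.observe();print(o['ee_pos'],o['orientation'],o['wrist_force'],o['opening'])"
```

```text
clock: 3.82
ee_pos: [0.4426, -0.187, 0.1911]
orientation: [0.999, -0.046, -0.003, -0.001]
wrist_force: [0.4, -0.0, 0.1]
opening: 0.374
[ 0.44258511 -0.18699305  0.19109074] [ 0.99895293 -0.04562007 -0.00314447 -0.00140483] [ 0.4009217  -0.03680138  0.14548112] 0.37364454916652806
```

Opening is 0.374, which is about 35 mm, so the jaws have the box. Next I'll lift it 5 cm and hold it still to weigh it.

```bash
python3 -m pendant '[[[0,0,0],[0,0,0],0.2],[[0,0,0.5],[0,0,0],0.2],[[0,0,1.5],[0,0,0],0.2],[[0,0,2.5],[0,0,0],0.2],[[0,0,3.5],[0,0,0],0.2],[[0,0,4.5],[0,0,0],0.2],[[0,0,5],[0,0,0],0.2],[[0,0,5],[0,0,0],0.2],[[0,0,5],[0,0,0],0.2],[[0,0,5],[0,0,0],0.2],[[0,0,5],[0,0,0],0.2],[[0,0,5],[0,0,0],0.2]]' 25; python3 - <<'E'
from h import *
for i in range(4):
    p,d=manip.grab_frame("side");o=manip.observe();print(o['ee_pos'],o['wrist_force'],o['ft_torque'],o['opening'],o['effort'][1:3])
cv2.imwrite("pics/s2.png",p[:,:,::-1])
E
```

```text
clock: 4.82
ee_pos: [0.4424, -0.1869, 0.2406]
orientation: [0.999, -0.046, -0.004, -0.002]
wrist_force: [-0.2, -0.2, -1.9]
opening: 0.375
[ 0.44243552 -0.1868856   0.24062683] [-0.54497726 -0.31812374 -3.3090414 ] [-0.060432    0.06330333 -0.00349946] 0.37537553686463504 [-41.47083879 -22.0763272 ]
[ 0.44246141 -0.18693019  0.24065923] [ 0.08095516  0.4747285  -3.08883563] [-0.06695445  0.05008696 -0.01550757] 0.374594354105739 [-41.42491221 -22.06276417]
[ 0.4424977  -0.18693626  0.24073105] [-0.88502341 -1.34905606 -2.48602032] [-0.12320805  0.04928511 -0.02585825] 0.37498316196358344 [-41.39142752 -22.05913961]
[ 0.44253106 -0.18696588  0.24081025] [ 0.50549975  0.3751564  -3.12809178] [-0.0819009   0.04413094 -0.06697283] 0.3744276254777451 [-41.36799216 -22.06142128]
```

View pics/s2.png

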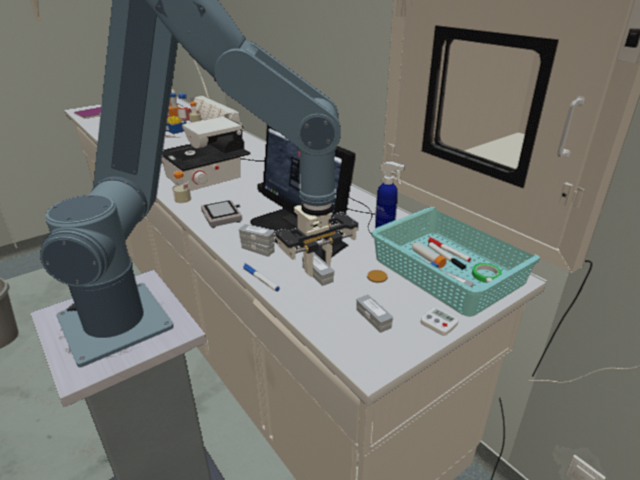

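Box a is in the air at (320,272) and the wrist feels about -3 N, roughly 0.3 kg, so it's probably the full one. I'll set it back in place.

```bash
python3 -m pendant '[[[0,0,-1],[0,0,0],0.2],[[0,0,-2.2],[0,0,0],0.2],[[0,0,-3.4],[0,0,0],0.2],[[0,0,-4.4],[0,0,0],0.2],[[0,0,-4.7],[0,0,0],0.2],[[0,0,-4.9],[0,0,0],0.2],[[0,0,-4.9],[0,0,0],0.2],[[0,0,-4.9],[0,0,0],0.2],[[0,0,-4.9],[0,0,0],0.9],[[0,0,-4.9],[0,0,0],0.9],[[0,0,-4.9],[0,0,0],0.9],[[0,0,-4.9],[0,0,0],0.9]]' 25; python3 -c "
from rig import manip;o=manip.observe();print(o['ee_pos'],o['orientation'],o['wrist_force'],o['opening'])"
```

```text
clock: 6.02
ee_pos: [0.4428, -0.1871, 0.1922]
orientation: [0.999, -0.046, -0.003, -0.001]
wrist_force: [0.2, -0.2, 0.6]
opening: 0.614
[ 0.44275639 -0.18712138  0.19222606] [ 0.99895431 -0.04560947 -0.00291156 -0.00125551] [ 0.15175332 -0.18996254  0.60934425] 0.6137810041063898
```

```bash
python3 -m pendant '[[[0,0,2],[0,0,0],1],[[0,0,5],[0,0,0],1],[[0,0,8],[0,0,0],1],[[0.8,-3,9],[0,0,-1],1],[[1.6,-6.5,9],[0,0,-1],1],[[2.4,-10,9],[0,0,-1],1],[[3.2,-13.5,9],[0,0,-1],1],[[3.6,-15.5,9],[0,0,-1],1],[[3.7,-16.3,9],[0,0,-1],1],[[3.7,-16.3,9],[0,0,-1],1],[[3.7,-16.3,8],[0,0,-1],1],[[3.7,-16.3,7],[0,0,-1],1]]' 25; python3 - <<'E'
from h import *
p,d=manip.grab_frame("side");p2,d2=manip.grab_frame("top");o=manip.observe();print(o['ee_pos'],o['orientation'],o['wrist_force'],o['opening'])
cv2.imwrite("pics/s3.png",p[:,:,::-1])
W=world("side",d);m=np.zeros((480,640),bool);m[255:310,290:350]=1;m&=(W[...,2]>.027)&(W[...,2]<.045)
k,l,st,_=cv2.connectedComponentsWithStats(m.astype(np.uint8));i=1+st[1:,4].argmax();print("a now",rect(W[l==i]))
W=world("top",d2);m=np.zeros((480,640),bool);m[250:290,325:400]=1;m&=(W[...,2]>.027)&(W[...,2]<.045)
k,l,st,_=cv2.connectedComponentsWithStats(m.astype(np.uint8));i=1+st[1:,4].argmax();print("a now top",rect(W[l==i]))
E
```

```text
clock: 7.02
ee_pos: [0.4796, -0.3486, 0.2618]
orientation: [0.999, -0.054, -0.003, -0.002]
wrist_force: [-0.4, -0.4, 0.4]
opening: 1.002
[ 0.47895804 -0.34779967  0.25975562] [ 0.9985414  -0.05368718 -0.00476821 -0.00316514] [-0.6532594   0.29871468  0.13506073] 1.0016157036374844
a now (array([ 441.1, -185.9]), array([99.9, 37.5]), 85.4)
a now top (array([ 442.4, -187.1]), array([96.7, 35.5]), 85.1)
```

View pics/s3.png

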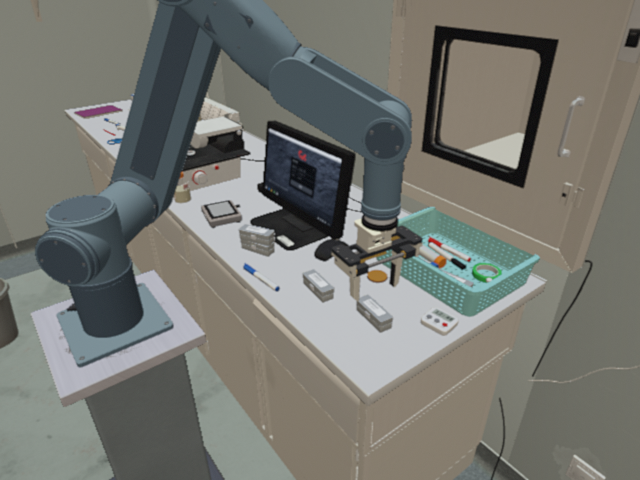

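Box a is back where it was, at about (318,285), and the hand is now over box b at (374,313). I'll descend and grip.

```bash
python3 -m pendant '[[[0.1,-0.2,-2],[0,0,0],1],[[0.1,-0.2,-4.5],[0,0,0],1],[[0.1,-0.2,-6.3],[0,0,0],0.8],[[0.1,-0.2,-6.8],[0,0,0],0.6],[[0.1,-0.2,-6.9],[0,0,0],0.6],[[0.1,-0.2,-6.9],[0,0,0],0.2],[[0.1,-0.2,-6.9],[0,0,0],0.2],[[0.1,-0.2,-6.9],[0,0,0],0.2],[[0.1,-0.2,-6.9],[0,0,0],0.2],[[0.1,-0.2,-6.9],[0,0,0],0.2],[[0.1,-0.2,-6.9],[0,0,0],0.2],[[0.1,-0.2,-6.9],[0,0,0],0.2]]' 25; python3 -m pendant '[[[0,0,0],[0,0,0],0.2],[[0,0,0],[0,0,0],0.2],[[0,0,0],[0,0,0],0.2],[[0,0,0],[0,0,0],0.2],[[0,0,0],[0,0,0],0.2]]' 25; python3 -c "
from rig import manip;o=manip.observe();print(o['ee_pos'],o['orientation'],o['wrist_force'],o['opening'])"
```

```text
clock: 8.12
ee_pos: [0.4801, -0.35, 0.1913]
orientation: [0.999, -0.054, -0.004, -0.003]
wrist_force: [0.6, 0.1, 2.9]
opening: 0.369
clock: 8.53
ee_pos: [0.4801, -0.35, 0.1913]
orientation: [0.999, -0.054, -0.004, -0.003]
wrist_force: [-0.4, 0.3, 0.5]
opening: 0.375
[ 0.48006549 -0.35001934  0.19130361] [ 0.99853917 -0.05377833 -0.00438935 -0.00285634] [-0.42946001  0.31943542  0.45684314] 0.37495921310591
```

```bash
python3 -m pendant '[[[0,0,0.5],[0,0,0],0.2],[[0,0,1.5],[0,0,0],0.2],[[0,0,2.5],[0,0,0],0.2],[[0,0,3.5],[0,0,0],0.2],[[0,0,4.5],[0,0,0],0.2],[[0,0,5],[0,0,0],0.2],[[0,0,5],[0,0,0],0.2],[[0,0,5],[0,0,0],0.2],[[0,0,5],[0,0,0],0.2],[[0,0,5],[0,0,0],0.2],[[0,0,5],[0,0,0],0.2]]' 25; python3 - <<'E'
from h import *
for i in range(4):
    p,d=manip.grab_frame("side");o=manip.observe();print(o['ee_pos'],o['orientation'],o['wrist_force'],o['ft_torque'],o['opening'])
cv2.imwrite("pics/s4.png",p[:,:,::-1])
E
```

```text
clock: 9.45
ee_pos: [0.4799, -0.3498, 0.2406]
orientation: [0.999, -0.054, -0.005, -0.003]
wrist_force: [-0.2, 0.6, -0.9]
opening: 0.377
[ 0.47993879 -0.34988421  0.24069042] [ 0.99853683 -0.05376255 -0.00481858 -0.00324969] [ 0.17415677  0.04229792 -1.00616739] [-0.06809505  0.04494346 -0.01201431] 0.3693730330287134
[ 0.47996773 -0.34990102  0.2407898 ] [ 0.99853709 -0.05376801 -0.00474103 -0.00319399] [-0.52519576 -1.43558443 -0.04933425] [-0.02170398  0.09757735  0.07518279] 0.37332999154437846
[ 0.48000306 -0.34993704  0.24089558] [ 0.99853788 -0.05376333 -0.0046743  -0.00312306] [ 0.5343944   0.59508532 -0.37814698] [-0.14726614  0.04368819 -0.00624301] 0.37801074047573735
[ 0.4800255  -0.34995059  0.2409496 ] [ 0.99853834 -0.05376032 -0.00463468 -0.00308839] [-0.02069423  0.07008868 -0.80067298] [-0.03783073  0.06252867  0.00231155] 0.3760813575403064
```

View pics/s4.png

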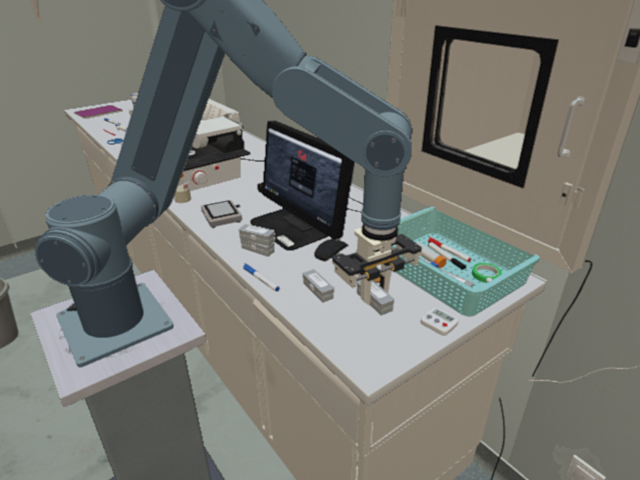

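Box b is held clear at (380,298) and the wrist shows only about -0.6 N, so b is the empty one. I'll carry it to the pile, keeping high and on the robot's side.

```bash
python3 -m pendant '[[[0,0,2],[0,0,0],0.2],[[-1,0,5],[0,0,0],0.2],[[-2,2,7],[0,0,2],0.2],[[-3,5,8],[0,0,5],0.2],[[-4,8.5,8],[0,0,9],0.2],[[-5,12,8],[0,0,13],0.2],[[-6,15.5,8],[0,0,17],0.2],[[-7,19,8],[0,0,21],0.2],[[-7,22.5,8],[0,0,25],0.2],[[-7,26,8],[0,0,29],0.2],[[-7,29.5,8],[0,0,32],0.2],[[-7,32.5,8],[0,0,34.7],0.2]]' 25; python3 -c "
from rig import manip;o=manip.observe();print(o['ee_pos'],o['orientation'],o['wrist_force'],o['opening'])"
```

```text
clock: 10.65
ee_pos: [0.4094, -0.023, 0.3212]
orientation: [0.969, 0.248, -0.005, -0.002]
wrist_force: [0.3, -0.5, -0.6]
opening: 0.37
[ 0.40938394 -0.02301753  0.32116348] [ 0.96881503  0.24772735 -0.00510699 -0.00158852] [ 0.33089359 -0.51009364 -0.63983884] 0.37032601326021086
```

```bash
python3 -m pendant '[[[0.1,2,0],[0,0,0],0.2],[[0.4,4.5,0],[0,0,0],0.2],[[0.8,7,0],[0,0,0],0.2],[[1.1,9,-1],[0,0,0],0.2],[[1.2,9.6,-2.5],[0,0,0],0.2],[[1.2,9.6,-4],[0,0,0],0.2],[[1.2,9.6,-4],[0,0,0],0.2],[[1.2,9.6,-4],[0,0,0],0.2],[[1.2,9.6,-4],[0,0,0],0.2]]' 25; cat > m.py <<'E'
from h import *
import sys
tag=sys.argv[1]
for n,b in (("top",(195,235,290,310)),("side",(220,190,300,260))):
    p,d=manip.grab_frame(n);cv2.imwrite(f"pics/{n}_{tag}.png",p[:,:,::-1]);np.savez(f"pics/{n}_{tag}.npz",p=p,d=d)
    x0,y0,x1,y1=b
    cv2.imwrite(f"pics/{n}_{tag}_c.png",cv2.resize(p[y0:y1,x0:x1,::-1],None,fx=6,fy=6,interpolation=cv2.INTER_CUBIC))
o=manip.observe();print(o['ee_pos'],o['orientation'],o['wrist_force'],o['opening'])
E
python3 m.py p1
```

```text
clock: 11.4
ee_pos: [0.4217, 0.0728, 0.2817]
orientation: [0.969, 0.248, -0.005, -0.001]
wrist_force: [1.2, 0.2, -0.8]
opening: 0.372
[0.42182147 0.07262054 0.28204225] [ 0.96891734  0.24734383 -0.00429608 -0.00132688] [-0.17480443  0.2417827  -0.82532818] 0.3759187172359722
```

View pics/top_p1_c.png

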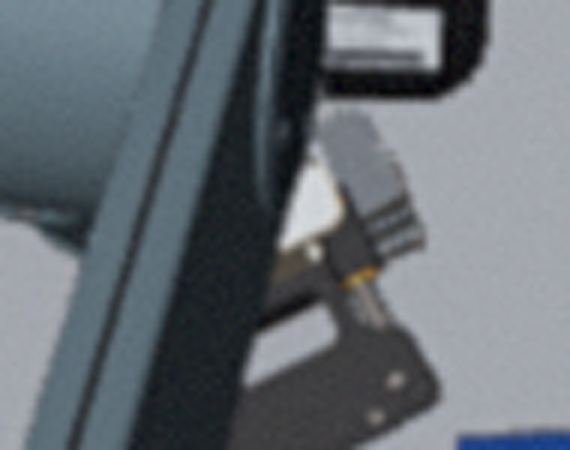

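View pics/side_p1_c.png

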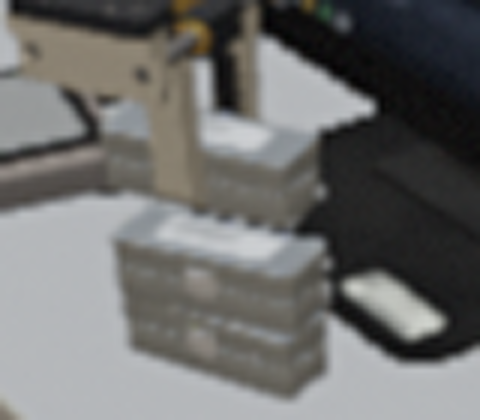

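```bash
python3 - <<'E'
from h import *
a=np.radians(-61.4);L=np.array([np.cos(a),np.sin(a)]);J=np.array([-L[1],L[0]]);c=np.array([.4213,.0731])
def show(n,tag,box,zl,zh,lab):
    f=np.load(f"pics/{n}_{tag}.npz");W=world(n,f["d"]);x0,y0,x1,y1=box
    S=W[y0:y1,x0:x1].reshape(-1,3);S=S[(S[:,2]>zl)&(S[:,2]<zh)]
    q=S[:,:2]-c;l=q@L*1000;j=q@J*1000
    k=(abs(l)<70)&(abs(j)<30);l,j,z=l[k],j[k],S[k,2]*1000
    print(n,tag,lab,k.sum(),"long",np.percentile(l,[0,2,98,100]).round(1),"jaw",np.percentile(j,[0,2,98,100]).round(1),"z",np.percentile(z,[5,50,95]).round(1))
    if k.sum()>8: print("   rect",rect(S[k]))
sb=(230,195,285,262)
show("side","0",sb,.058,.075,"pile0")
show("side","p1",sb,.058,.075,"pile")
show("side","p1",sb,.115,.135,"boxtop")
show("side","p1",sb,.095,.115,"boxside")
show("top","0",(205,245,275,300),.058,.075,"pile0")
show("top","p1",(240,245,275,285),.115,.135,"box")
E
```

```text
Traceback (most recent call last):
FileNotFoundError: [Errno 2] No such file or directory: 'pics/side_0.npz'
```

```bash
cp pics/side0.npz pics/side_0.npz; cp pics/top0.npz pics/top_0.npz; cat > cmp.py <<'E'
from h import *
a=np.radians(-61.4);L=np.array([np.cos(a),np.sin(a)]);J=np.array([-L[1],L[0]]);c=np.array([.4213,.0731])
def show(n,tag,box,zl,zh,lab):
    f=np.load(f"pics/{n}_{tag}.npz");W=world(n,f["d"]);x0,y0,x1,y1=box
    S=W[y0:y1,x0:x1].reshape(-1,3);S=S[(S[:,2]>zl)&(S[:,2]<zh)]
    q=S[:,:2]-c;l=q@L*1000;j=q@J*1000
    k=(abs(l)<70)&(abs(j)<30);l,j,z=l[k],j[k],S[k,2]*1000
    print(n,tag,lab,k.sum(),"long",np.percentile(l,[0,2,98,100]).round(1),"jaw",np.percentile(j,[0,2,98,100]).round(1),"z",np.percentile(z,[5,50,95]).round(1))
    if k.sum()>8: print("   rect",rect(S[k]))
sb=(230,195,285,262)
E
python3 - <<'E'
from cmp import *
show("side","0",sb,.058,.075,"pile0")
show("side","p1",sb,.058,.075,"pile")
show("side","p1",sb,.118,.135,"boxtop")
show("side","p1",sb,.095,.115,"boxside")
show("top","0",(205,245,275,300),.058,.075,"pile0")
show("top","p1",(240,245,275,285),.115,.135,"box")
E
```

```text
side 0 pile0 312 long [-49.6 -46.6  47.5  49.5] jaw [-20.7 -19.3  17.5  20.1] z [59.5 66.6 69.3]
   rect (array([421. ,  73.1]), array([99. , 40.6]), -61.0)
side p1 pile 311 long [-51.7 -45.5  47.8  49.9] jaw [-20.4 -19.   17.9  19.4] z [59.6 66.5 69.2]
   rect (array([420.4,  73.7]), array([101.8,  39.4]), -61.8)
side p1 boxtop 248 long [-48.9 -46.5  48.8  49.4] jaw [-30.  -25.6  24.7  28.8] z [119.3 124.7 130.9]
   rect (array([420. ,  72.3]), array([99.8, 56.5]), -49.5)
side p1 boxside 191 long [-47.6 -44.1  49.4  50.9] jaw [-29.9 -28.8  11.1  16.6] z [ 96.2 105.  113.9]
   rect (array([410.5,  61.5]), array([100.1,  34.7]), -43.5)
top 0 pile0 775 long [-48.1 -45.8  46.5  48.4] jaw [-18.2 -16.5  17.6  18.6] z [63.1 66.5 69.1]
   rect (array([421.6,  73. ]), array([96.5, 36.7]), -61.5)
top p1 box 163 long [29.3 31.  49.6 49.7] jaw [-18.6 -18.4  15.7  16.3] z [121.2 123.9 126.5]
   rect (array([439.2,  37.9]), array([34.9, 20.3]), 29.0)
```

```bash
python3 -m pendant '[[[0.05,0.1,-0.5],[0,0,0],0.2],[[0.05,0.1,-1.0],[0,0,0],0.2],[[0.05,0.1,-1.5],[0,0,0],0.2],[[0.05,0.1,-1.9],[0,0,0],0.2],[[0.05,0.1,-2.2],[0,0,0],0.2],[[0.05,0.1,-2.3],[0,0,0],0.2],[[0.05,0.1,-2.4],[0,0,0],0.2],[[0.05,0.1,-2.4],[0,0,0],0.2],[[0.05,0.1,-2.4],[0,0,0],0.2],[[0.05,0.1,-2.4],[0,0,0],0.2]]' 25; python3 m.py p2; python3 - <<'E'
from cmp import *
show("side","p2",sb,.09,.11,"boxtop")
show("top","p2",(240,245,275,285),.09,.11,"box")
E
```

```text
clock: 12.33
ee_pos: [0.4224, 0.0736, 0.2582]
orientation: [0.969, 0.247, -0.004, -0.001]
wrist_force: [-0.1, -0.1, -0.9]
opening: 0.376
[0.42238318 0.07363561 0.25820775] [ 0.96891558  0.24735419 -0.00411579 -0.0012496 ] [-0.04141254 -0.17967427 -0.06290561] 0.37773052636289645
side p2 boxtop 286 long [-49.4 -45.3  48.9  49.6] jaw [-29.4 -26.4  23.4  28.6] z [ 91.4 100.4 105.7]
   rect (array([419.7,  71.1]), array([100.4,  55.4]), -44.6)
top p2 box 151 long [29.1 30.8 49.1 49.2] jaw [-17.7 -17.1  16.2  17.2] z [ 97.3 100.2 102.7]
   rect (array([439.8,  38.6]), array([34.9, 19.9]), 29.3)
```

View pics/side_p2_c.png

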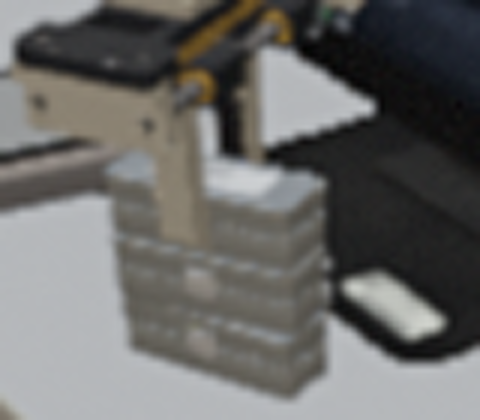

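The held box is lined up over the pile, with its top at z≈100 mm and its end and side edges within about 1 mm. I'll ease it down 1 mm and release.

```bash
python3 -m pendant '[[[0,0,-0.05],[0,0,0],0.2],[[0,0,-0.1],[0,0,0],0.2],[[0,0,-0.1],[0,0,0],0.2],[[0,0,-0.1],[0,0,0],0.2],[[0,0,-0.1],[0,0,0],0.5],[[0,0,-0.1],[0,0,0],0.7],[[0,0,-0.1],[0,0,0],0.7],[[0,0,-0.1],[0,0,0],0.7],[[0,0,-0.1],[0,0,0],0.7],[[0,0,-0.1],[0,0,0],0.7],[[0,0,-0.1],[0,0,0],0.7],[[0,0,-0.1],[0,0,0],0.7]]' 25;python3 -m pendant '[[[0,0,0],[0,0,0],0.7],[[0,0,1],[0,0,0],0.7],[[0,0,2.5],[0,0,0],0.7],[[0,0,4.5],[0,0,0],0.7],[[0,0,7],[0,0,0],0.7],[[-0.5,-2,8],[0,0,-2],0.7],[[-1,-5,8],[0,0,-6],1],[[-1,-8,8],[0,0,-11],1],[[-1,-11,8],[0,0,-16],1],[[-1,-14,8],[0,0,-21],1],[[-1,-17.5,8],[0,0,-26],1],[[-1,-20,8],[0,0,-30],1]]'; python3 m.py p3; python3 - <<'E'
from cmp import *
show("side","p3",sb,.092,.11,"boxtop")
show("top","p3",(205,235,275,300),.092,.11,"box")
E
```

```text
clock: 13.43
ee_pos: [0.4224, 0.0736, 0.2572]
orientation: [0.969, 0.247, -0.004, -0.001]
wrist_force: [0.2, -0.4, -0.1]
opening: 0.702
clock: 14.43
ee_pos: [0.4122, -0.1286, 0.3374]
orientation: [1.0, -0.014, -0.003, -0.002]
wrist_force: [0.9, 0.2, -0.2]
opening: 0.999
[ 0.41267624 -0.12961793  0.33740373] [ 0.99988465 -0.01478017 -0.00318336 -0.0014473 ] [0.5631537  0.61164971 0.3149283 ] 0.9979803768437947
side p3 boxtop 260 long [-47.9 -46.4  44.2  47.7] jaw [-20.  -19.2  16.6  19.7] z [ 93.6 100.1 102.1]
   rect (array([421.1,  73.1]), array([95.6, 39.6]), -61.6)
top p3 box 825 long [-47.6 -45.2  47.4  49.2] jaw [-19.3 -16.9  17.2  18. ] z [ 96.4  99.6 102.2]
   rect (array([421.1,  72. ]), array([96.7, 37.2]), -62.0)
```

View pics/side_p3.png

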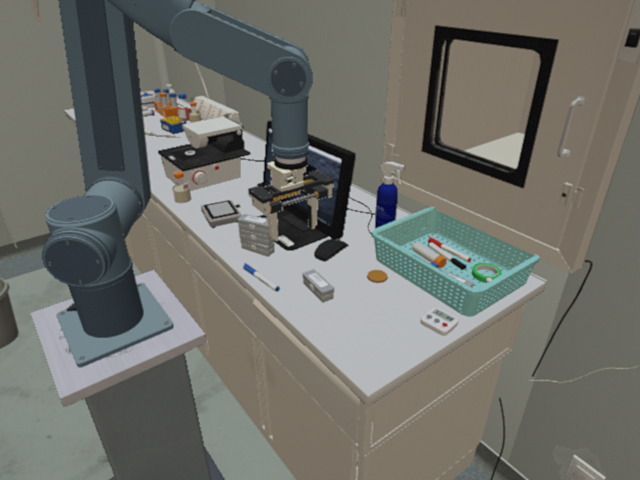

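View pics/side_p3_c.png

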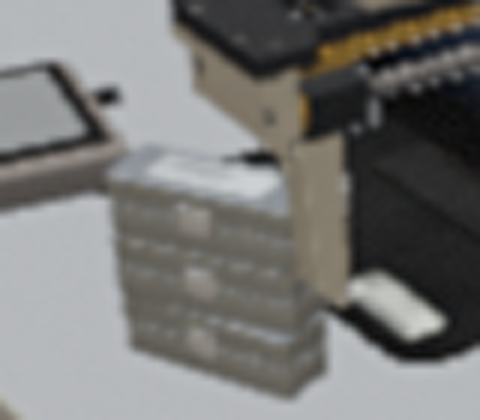

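Box b sits squarely on the pile: its centre is within about 1 mm of the upper box's and its yaw within 0.5°. Next I'll pick up the heavy box a, which is still at (318,285).

```bash
python3 -m pendant '[[[1,-2,0],[0,0,-1],1],[[2,-4,-1],[0,0,-3],1],[[3,-5.7,-3],[0,0,-3.3],1],[[3,-5.7,-5.5],[0,0,-3.3],1],[[3,-5.7,-8],[0,0,-3.3],1],[[3,-5.7,-9],[0,0,-3.3],1],[[3,-5.7,-9],[0,0,-3.3],1],[[3,-5.7,-9],[0,0,-3.3],1]]'; python3 -c "
from rig import manip;o=manip.observe();print(o['ee_pos'],o['orientation'],o['wrist_force'],o['opening'])"
```

```text
clock: 15.2
ee_pos: [0.4428, -0.186, 0.2475]
orientation: [0.999, -0.043, -0.004, -0.002]
wrist_force: [0.3, 1.4, 0.6]
opening: 1.0
[ 0.44276342 -0.18602718  0.2474864 ] [ 0.99906637 -0.04300839 -0.00360202 -0.00192386] [0.34352097 1.37847088 0.62427182] 0.9996970223232564
```

```bash
python3 -m pendant '[[[0,-0.1,-2],[0,0,0],1],[[0,-0.1,-4],[0,0,0],0.8],[[0,-0.1,-5.3],[0,0,0],0.6],[[0,-0.1,-5.6],[0,0,0],0.6],[[0,-0.1,-5.6],[0,0,0],0.6],[[0,-0.1,-5.6],[0,0,0],0.2],[[0,-0.1,-5.6],[0,0,0],0.2],[[0,-0.1,-5.6],[0,0,0],0.2],[[0,-0.1,-5.6],[0,0,0],0.2],[[0,-0.1,-5.6],[0,0,0],0.2],[[0,-0.1,-5.6],[0,0,0],0.2],[[0,-0.1,-5.6],[0,0,0],0.2]]' 35; python3 -m pendant '[[[0,0,0],[0,0,0],0.2],[[0,0,0],[0,0,0],0.2],[[0,0,0],[0,0,0],0.2],[[0,0,0],[0,0,0],0.2],[[0,0,0.5],[0,0,0],0.2],[[0,0,1.5],[0,0,0],0.2],[[0,0,3.5],[0,0,0],0.2],[[0,0,6],[0,0,0],0.2],[[0,0,9],[0,0,0],0.2],[[0,0,12],[0,0,0],0.2],[[0,0,15],[0,0,0],0.2],[[0,0,16],[0,0,0],0.2]]' 35; python3 -c "
from rig import manip;o=manip.observe();print(o['ee_pos'],o['orientation'],o['wrist_force'],o['opening'])"
```

```text
clock: 16.2
ee_pos: [0.4429, -0.1872, 0.192]
orientation: [0.999, -0.043, -0.003, -0.002]
wrist_force: [-1.3, 0.4, 5.0]
opening: 0.373
clock: 17.2
ee_pos: [0.4435, -0.1875, 0.3566]
orientation: [0.999, -0.043, -0.0, 0.0]
wrist_force: [0.8, 0.2, -3.0]
opening: 0.374
[ 0.44352133 -0.18748922  0.35662632] [ 9.99075645e-01 -4.29844777e-02 -3.94875288e-04  1.82876445e-04] [ 0.75420252  0.23834053 -3.00007807] 0.3740373563535953
```

```bash
python3 -m pendant '[[[-1,1,0],[0,0,0],0.2],[[-3,3,0],[0,0,0],0.2],[[-5,6,0],[0,0,0],0.2],[[-7,9,0],[0,0,0],0.2],[[-7,12.5,0],[0,0,0],0.2],[[-7,16,0],[0,0,0],0.2],[[-7,19.5,0],[0,0,0],0.2],[[-7,23,0],[0,0,0],0.2],[[-7,26.5,0],[0,0,0],0.2],[[-7,30,0],[0,0,0],0.2],[[-7,33,0],[0,0,0],0.2],[[-7,35.5,0],[0,0,0],0.2]]' 35; python3 -c "
from rig import manip;o=manip.observe();print(o['ee_pos'],o['orientation'],o['wrist_force'],o['opening'])"
```

```text
clock: 18.2
ee_pos: [0.3725, 0.1696, 0.356]
orientation: [0.999, -0.042, -0.001, 0.0]
wrist_force: [-0.0, 0.3, -2.7]
opening: 0.369
[0.37253559 0.1695636  0.35602012] [ 9.99100165e-01 -4.24023264e-02 -9.42956811e-04  1.21447607e-04] [-0.00849486  0.2975183  -2.70924999] 0.3693280042653891
```

```bash
python3 -m pendant '[[[0.3,2,0],[0,0,0],0.2],[[1,5,0],[0,0,0],0.2],[[2.5,8,0],[0,0,0],0.2],[[4,11,-1],[0,0,0],0.2],[[5,13,-2.5],[0,0,0],0.2],[[5.5,14.4,-4],[0,0,0],0.2],[[5.5,14.4,-5],[0,0,0],0.2],[[5.5,14.4,-5],[0,0,0],0.2],[[5.5,14.4,-5],[0,0,0],0.2],[[5.5,14.4,-5],[0,0,0],0.2],[[5.5,14.4,-5],[0,0,0],0.2],[[5.5,14.4,-5],[0,0,0],0.2]]' 35; python3 -m pendant '[[[0,0,0],[0,0,0],0.2],[[0,0,0],[0,0,0],0.2],[[0,0,0],[0,0,0],0.2],[[0,0,0],[0,0,0],0.2],[[0,0,0],[0,0,0],0.2],[[0,0,0],[0,0,0],0.2]]'; python3 m.py p4; python3 - <<'E'
from cmp import *
show("side","p4",sb,.092,.11,"boxtop")
show("top","p4",(205,235,275,300),.092,.11,"box")
for n,b in (("top",(80,180,230,330)),("side",(150,120,270,250))):
    f=np.load(f"pics/{n}_p4.npz");W=world(n,f["d"]);x0,y0,x1,y1=b
    S=W[y0:y1,x0:x1].reshape(-1,3);S=S[(S[:,2]>.105)&(S[:,2]<.152)&(abs(S[:,0]-.428)<.06)&(abs(S[:,1]-.315)<.09)]
    print(n,len(S),np.percentile(S,[0,2,50,98,100],axis=0).round(4) if len(S) else "")
E
```

```text
clock: 19.2
ee_pos: [0.4277, 0.313, 0.3071]
orientation: [0.999, -0.043, -0.0, -0.0]
wrist_force: [0.3, -0.6, -3.9]
opening: 0.374
clock: 19.7
ee_pos: [0.4276, 0.313, 0.3071]
orientation: [0.999, -0.043, -0.0, -0.0]
wrist_force: [-0.7, -0.8, -3.1]
opening: 0.377
[0.42766087 0.31302363 0.30701831] [ 9.99081632e-01 -4.28461847e-02 -2.23875811e-04 -2.14403548e-04] [ 0.88948386  0.2682807  -1.95171596] 0.374751599188124
side p4 boxtop 297 long [-48.5 -45.3  48.6  50.5] jaw [-22.7 -19.5  16.9  18.4] z [ 93.6  99.8 102.5]
   rect (array([420.5,  71. ]), array([99., 41.]), -59.3)
top p4 box 827 long [-47.4 -45.   47.3  49.3] jaw [-17.7 -16.9  17.   18.4] z [ 96.2  99.6 102.2]
   rect (array([422.1,  72.3]), array([96.7, 36. ]), -61.9)
top 678 [[0.3955 0.2616 0.1146]
 [0.4016 0.263  0.1201]
 [0.4259 0.2886 0.1479]
 [0.4533 0.3259 0.1514]
 [0.4591 0.329  0.1519]]
side 328 [[0.3947 0.2589 0.117 ]
 [0.3959 0.2616 0.1201]
 [0.421  0.289  0.1448]
 [0.4562 0.3515 0.1516]
 [0.4604 0.3637 0.1519]]
```

View pics/side_p4.png

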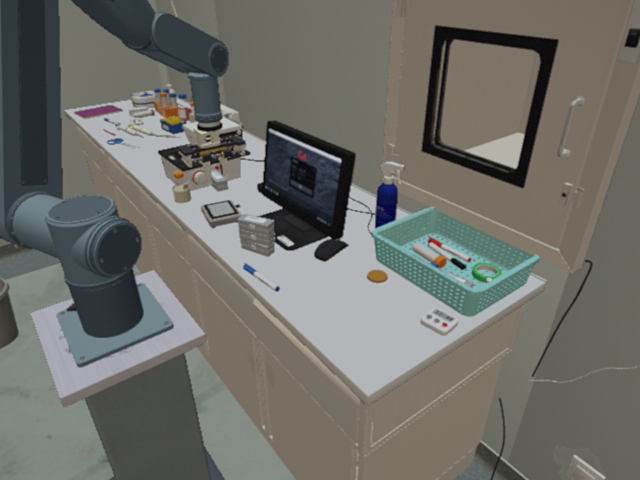

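View pics/top_p4.png

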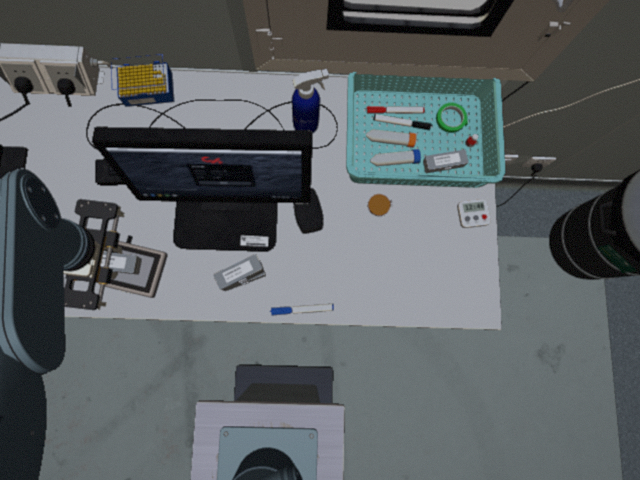

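In the top view the heavy box hangs over the reader at about (122,265). Its top is at z≈0.148 m and its ends are at y≈0.262 and 0.364 m. The pile of three at (241,273) is straight, and the mouse, dish and timer haven't moved. I'll hand in.

```bash
python3 -c "
from rig import manip;o=manip.observe();print(abs(o['qvel']).max(),o['opening']);print(manip.close_job())"
```

```text
0.00200016115883533 0.374751599188124
the job is handed in; nothing more can be done
None
```

The job is handed in. The lighter box is on the pile and the heavier one is held over the code reader. No verdict is reported, so this rests on my own checks.

- **Weighing:** I lifted the left-hand box (a) first; the wrist felt about 3 N, so it is the full one. I put it back in its place and lifted the right-hand box (b), which felt about 0.6 N, so it is the empty one.
- **Pile:** Box b is released on the pile. In the top camera its centre is about 1 mm from the upper box's measured position and its yaw within about 0.5°. Its top is at about 99.6 mm, against 99 mm for three boxes. In the last side view its fitted yaw was off by about 2°, but that fit is coarser and still well inside the 0.13 rad limit.
- **Held box:** Box a is in the fingers at 35 N grip, level and still. Its centre is about 0.10 m above the window and within about 3 mm of its middle.
- **Other objects:** In the last pictures the mouse, dish and timer look unmoved. The clock was at about 20 s of the 72 s allowed.
- **Pile shift:** I could not measure the two lower boxes after the stacking, because box b hides the upper one's top. The stack looked straight and box b sits where the pile was, so I saw no sign that it moved.

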